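# Wedge a drill chuck off its taper arbor

## Robot

A 6-joint arm with a two-finger parallel gripper is mounted at the origin on a cart in front of the work surface, level with it; the furniture and walls round the work are solid. World frame = base frame: x ahead of the robot, y to its left, z up, the work surface at z = 0. Lengths are in m, angles in degrees, forces in N, time in s.
With the tool pointing down it reaches from about 0.25 to 0.725 m from the base axis. Payload 9.7 kg.
Tool frame: the origin (TCP) lies on the front face of the gripper's body, between the roots of the fingers; the fingertips stand bot.nose_length ahead of it and the grasp point (between the pads) lies 54 mm ahead of it (bot.nose_length is the distance from the TCP to the fingertips, in m); y points along the fingers, x is the direction in which the jaws open and shut, and the axes are right-handed (so a half turn about y gives the same grasp; the last joint's range is limited). The gripper opens to 85 mm and grips with 20 to 120 N. Pads are 22 mm wide; open, the fingers measure 114 mm over their backs; the gripper's body (76 mm by 85 mm) begins 54 mm behind the grasp point. The pads swing forward as they close: fully open they stand 13 mm farther back than shut.
Start: joints at [66.291, 4.979, 10.078, 95.1, 0, 90], TCP at [0.221, 0.504, 0.304] pointing down, gripper open.
Joint ranges: [-179.16, 179.16], [-48.56, 103.87], [-65.8, 70.77], [-126.05, 130.52], [-82.76, 87.17], [-180, 180]. Speed limits (degrees/s): [127.2, 127.2, 147.25, 180, 180, 180].

## Interface

Orientations are given as [roll, pitch, yaw] about the fixed x, y, z axes, in that order (R = Rz(yaw) Ry(pitch) Rx(roll)).
In Python, from workcell import bot gives the robot as it stands. The module is installed in compiled form; this text tells all that it offers.
- The arm moves only by the shell command python3 -m crank 'ROWS' [FORCE]. ROWS is JSON, a list of rows, each an object with "travel": the shift along the tool's x, y, z each as a share of 0.15 m, from -1 to 1, a list of three; "rot": the turn, a rotation vector about the tool's x, y, z each as a share of 90 degrees, from -1 to 1, a list of three; "claw": the opening, from -1 (shut) to 1 (fully open). In form: [{"travel": [tx, ty, tz], "rot": [rx, ry, rz], "claw": claw}, ...]. A call has 1 to 20 rows; each row is the pose to reach, as a shift and turn from the pose measured when the call began, along the tool's axes at that moment; what a row does not reach only later rows make up. A row lasts 1/10 s, in which the tool goes at most 50 mm and 8.59 degrees, less where a joint would pass 70% of its speed; a pose out of reach is approached as far as the arm can. A call with a number of a shift or a turn outside -1 to 1 is refused whole. A call with a gripper value outside its range is refused whole. The fingers move at their own pace and stop on an object; FORCE is the grip in N (left out, the last holds). Time passes only in rows, so rows that repeat a pose let the fingers close. It gives the time, the measured TCP pose, the force and the opening at its end, in the units of the state.
- bot.get_obs(): the state, without advancing time (a new reading comes with each control period).
- bot.camera(name): name is "scene" or "top" or "wrist"; returns the picture (384x512x3 uint8, blue, green, red); there is no depth.
- bot.get_calibration(name): a dict with "vfov" (degrees; the focal length in pixels is half the picture's height over the tangent of half this angle, whatever the lens; pixels are square), "cx", "cy" (the principal point, pixels), "camera_from_world" (4x4, takes a point from world to camera coordinates); the wrist camera has in their place "T_tool_cam" (4x4, takes a point from camera to tool coordinates, whose origin is the TCP and whose axes are the tool frame's). Camera axes: x right, y down, z forward; pixel columns grow to the right and rows downward; lengths in m; the calibration is good to about 2 mm. A picture is of the moment at which its call begins: read the wrist's pose just before it. get_calibration takes no time and is no camera call.
- bot.job_done(): hands the job in, once; it reports no verdict.
The state is a dict: "time": time; "q": joint angles; "qd": joint speeds; "joint_efforts": joint torques, N m; "ee_pos": TCP position; "tcp_rot": TCP orientation; "wrist_force": force on the tool from outside, world axes, zero at the start; "torque": the same for the moment, N m; "opening": finger opening in m.
Only numpy, scipy, OpenCV 4.12 (cv2) and the standard library are available. Lean on these libraries where they do the work, as an engineer would, in place of code of your own. Each camera call takes 0.05 s, during which the arm holds its last target. There are 200 camera calls.

## Task

Loosen the drill chuck from its taper: take the wider of the two loose forked wedges by its shank, slide it flat along the arbor's flange with a prong either side of the neck, flat side down and under the wedge already fitted from behind, and push it in until the chuck just comes up off its seat, by about 3 mm and no more than 5. Finish still gripping the wedge there, with the chuck resting on it. Do not touch the chuck or the rear wedge with the gripper, and leave the narrow wedge and everything else where it lies.

Things in the scene. Friction and masses are not known exactly. Their poses are not given: they have to be found in the camera images.
- stand: Blue bench fixture, bolted down (base plate 110 x 90 x 16 mm, screws to 22 mm high; round body 62 mm), holding a steel chuck arbor upright. Origin: on the bench under the arbor's axis, z up. Its -x side is the front, roughly facing the robot: the wide wedge enters there, moving along the stand's +x. A neck of 20 mm diameter rises from the middle of the arbor's flange.
- flange_top (a point): Centre of the flat top face of the arbor's round flange (60 mm diameter), on the arbor's axis, 70 mm above the bench; axes as the stand's. The space in front of the flange is free down to the base plate.
- chuck: Keyless drill chuck, bright with a blue and a red ring, 43 mm diameter, 50 mm high, jaws up, on the arbor's taper. Origin: centre of its back (lower) face, 87 mm above the bench when seated. Below it a dark collar, 41 mm diameter, 4 mm thick; 13 mm are left between collar and flange. It only moves straight up.
- chuck_lift (a joint): How far the chuck (with collar and rear wedge) is off its seat, in m: 0 seated, positive up, stop at 0.015. It takes 6 to 10 N to lift and sinks back when not held up; pushing the wedge in takes 8 to 20 N along the push, and the wedge does not slip back by itself.
- rear_wedge: Twin of the wide wedge, upside down (flat side up on the collar), fitted from behind, prong tips 30 mm in front of the arbor's axis, shank end 129 mm behind it. It rises with the chuck. Its tapered underside is 10 mm above the flange at the front rim, 5 mm at the axis, 0 at the rear rim. Origin: on its flat upper face at the shank, 92 mm behind the axis.
- wide_wedge: Loose forked steel wedge to use, 159 mm long, 0.25 kg, lying flat side down: two bright prongs 66 mm long, 52 mm over both, with a 28 mm slot between, then a dark shank 24 mm wide, 14 mm thick and some 60 mm long, bright head 30 mm wide. Origin: on the flat underside in the middle of the shank, where to grip it; +x to the prong tips, z up. The head ends 37 mm behind it.
- wide_tip (a point): Midway between the wide wedge's prong tips, on its underside, 122 mm ahead of its origin; axes as the wedge's. Prongs: 3 mm thick at the tips, 1 mm thicker every 6 mm. Flat on the flange, they meet the rear wedge when this point is 12 mm past the arbor's axis; each further 6 mm lifts the chuck 1 mm (30 mm past: 3 mm lift). At 56 mm the slot's end hits the neck.
- narrow_wedge: Smaller forked wedge, 143 mm long, 32 mm over the prongs, slot 14 mm (too narrow for the neck), shank 24 mm wide, 12 mm thick; leave it. Origin: on the underside at the shank, prong tips 106 mm ahead along +x. The two loose wedges lie left and right in front of the fixture, either way round, prongs away from the robot.
- wrench: Loose adjustable wrench, 38 x 168 x 14 mm, lying behind left; leave it. Origin: underside centre.
- glasses: Loose clear safety glasses, 87 x 126 x 46 mm, at the left; leave them. Origin: underside centre.
- punch: Loose black drift punch, 12 x 148 x 12 mm, behind right; leave it. Origin: underside centre.
- fitting: Loose brass hose fitting, 23 x 50 x 31 mm, at the back right; leave it. Origin: underside centre.
Mind the look-alikes: they are no part of the job. Leave any blue or green look-alike of the wide_wedge alone.

How it is judged:
By the outcome, as a careful person would: the job done as asked, in the order asked, and still so for the second after the job is handed in, while the arm keeps its last pose, push and grip.
It also fails if it takes over 48 s, if anything falls off the work surface, if the arm or the gripper's body presses on something with over 40 N, if the wrist force passes 120 N, or if a joint passes its speed limit or range.

## Working session

There is one attempt and no reset: what is moved stays moved. The work goes in short steps, Python scripts to look and compute and a shell command to move; the robot and the scene stay as the last step left them, time stands still between calls to the robot, and variables do not carry over. Pictures are saved under pics/ and viewed, on a budget of 10 in all, crops included, one or two more only if the job needs it, and the job is handed in when it is done.

```bash
mkdir -p pics; cat > h.py <<'E'
import numpy as np, cv2, json
from workcell import bot
from scipy.spatial.transform import Rotation as R
def pose():
    o=bot.get_obs(); T=np.eye(4); T[:3,:3]=R.from_euler('xyz',o['tcp_rot'],degrees=True).as_matrix(); T[:3,3]=o['ee_pos']; return T
def cfw(c,T=None):
    if 'camera_from_world' in c: return np.array(c['camera_from_world'])
    return np.linalg.inv(T@np.array(c['T_tool_cam']))
def ray(c,M,u,v):
    f=192/np.tan(np.radians(c['vfov']/2)); d=np.array([(u-c['cx'])/f,(v-c['cy'])/f,1]); Mi=np.linalg.inv(M)
    return Mi[:3,3], Mi[:3,:3]@d
def onz(c,M,u,v,z):
    o,d=ray(c,M,u,v); return o+d*(z-o[2])/d[2]
def tri(rays):
    A=0;b=0
    for o,d in rays:
        d=d/np.linalg.norm(d);P=np.eye(3)-np.outer(d,d);A=A+P;b=b+P@o
    return np.linalg.solve(A,b)
def proj(c,M,p):
    f=192/np.tan(np.radians(c['vfov']/2)); q=M[:3,:3]@np.array(p)+M[:3,3]; return f*q[0]/q[2]+c['cx'],f*q[1]/q[2]+c['cy']
def rel(pos,rpy):
    "shift and rotvec in row units from current pose to target"
    T=pose(); Rt=R.from_euler('xyz',rpy,degrees=True).as_matrix()
    return (T[:3,:3].T@(np.array(pos)-T[:3,3])/.15).round(4), (R.from_matrix(T[:3,:3].T@Rt).as_rotvec(degrees=True)/90).round(4)
E
python3 - <<'E'
from h import *
print(bot.get_obs(),bot.nose_length)
for n in('scene','top','wrist'):
    c=bot.get_calibration(n);print(n,c); im=bot.camera(n);cv2.imwrite(f'pics/{n}0.png',im)
a=cv2.imread('pics/scene0.png');b=cv2.imread('pics/top0.png')
E
```

```text
{'time': 0.0, 'q': array([ 6.62915392e+01,  5.01090672e+00,  1.00331299e+01,  9.50974853e+01,
       -8.46489805e-05,  8.99983284e+01]), 'qd': array([ 0.02535328,  0.01011555, -0.08807204, -0.08399245,  0.0012942 ,
       -0.06367313]), 'joint_efforts': array([-8.02708400e-04, -5.20377231e+01,  4.64820850e+01,  1.59375777e-02,
       -7.56582449e-05,  8.83763569e-07]), 'ee_pos': array([0.22109495, 0.50346555, 0.30317298]), 'tcp_rot': array([-9.00000825e+01,  7.52621500e-02,  6.62932108e+01]), 'wrist_force': array([0.28409618, 0.19519403, 0.90117976]), 'torque': array([ 0.0485947 , -0.00444297, -0.0055554 ]), 'opening': 0.08520615550384997} 0.0726
scene {'vfov': 48.890941482777464, 'cx': 256.9773319265643, 'cy': 195.5493217901203, 'camera_from_world': array([[-0.83983745, -0.54258577,  0.01654472,  0.51348665],
       [-0.27099506,  0.39265947, -0.87885165,  0.21607004],
       [ 0.47035596, -0.74257607, -0.4768082 ,  0.95520424],
       [ 0.        ,  0.        ,  0.        ,  1.        ]])}
top {'vfov': 44.104032261698464, 'cx': 251.61728305027017, 'cy': 197.82962778903814, 'camera_from_world': array([[-0.0274929 , -0.99948015, -0.01683975,  0.10136195],
       [-0.98016284,  0.03026166, -0.19586994,  0.60875041],
       [ 0.19627771,  0.01112067, -0.98048528,  1.18116472],
       [ 0.        ,  0.        ,  0.        ,  1.        ]])}
wrist {'vfov': 64.82723099054891, 'cx': 257.1959559576239, 'cy': 191.49358632726043, 'T_tool_cam': array([[ 9.99999482e-01, -2.38591961e-04, -9.89060163e-04,
        -1.61450240e-06],
       [ 8.88925283e-04, -2.68022174e-01,  9.63412333e-01,
        -6.97133638e-02],
       [-4.94952493e-04, -9.63412714e-01, -2.68021823e-01,
         6.89987445e-02],
       [ 0.00000000e+00,  0.00000000e+00,  0.00000000e+00,
         1.00000000e+00]])}
```

View pics/top0.png

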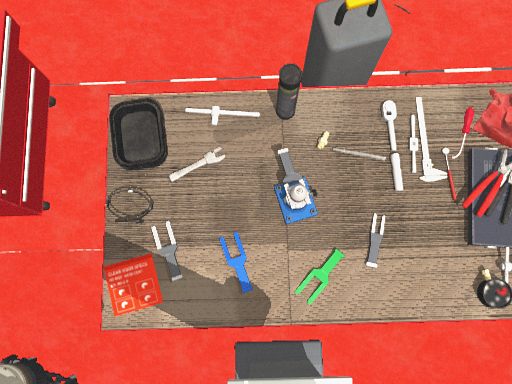

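View pics/scene0.png

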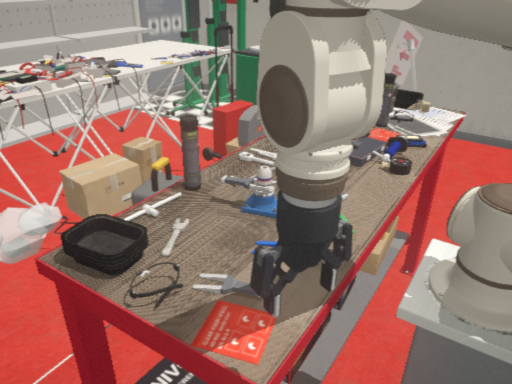

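The top view shows, left to right: a grey fork at (167,250), a blue look-alike at (237,262), a green look-alike at (320,275), and a smaller grey fork at (375,240). The stand is at (296,198), with the rear wedge's shank running up to (284,150). The left grey fork spans about 22 px over its prongs (52 mm at 0.41 px/mm) and the right one about 12 px, so the left one looks like the wide wedge. I'll confirm that in a crop.

```bash
python3 - <<'E'
from h import *
b=cv2.imread('pics/top0.png')
def crop(x,y,w,h,k): return cv2.resize(b[y:y+h,x:x+w],None,fx=k,fy=k,interpolation=cv2.INTER_CUBIC)
m=np.zeros((600,800,3),np.uint8)
A=crop(140,215,50,75,8);m[:600,:400]=A
B=crop(265,140,66,86,6);B=cv2.resize(b[140:226,265:331],(396,516),interpolation=cv2.INTER_CUBIC);m[:516,404:]=B
cv2.imwrite('pics/c1.png',m)
E
```

```text
(no output)
```

View pics/c1.png

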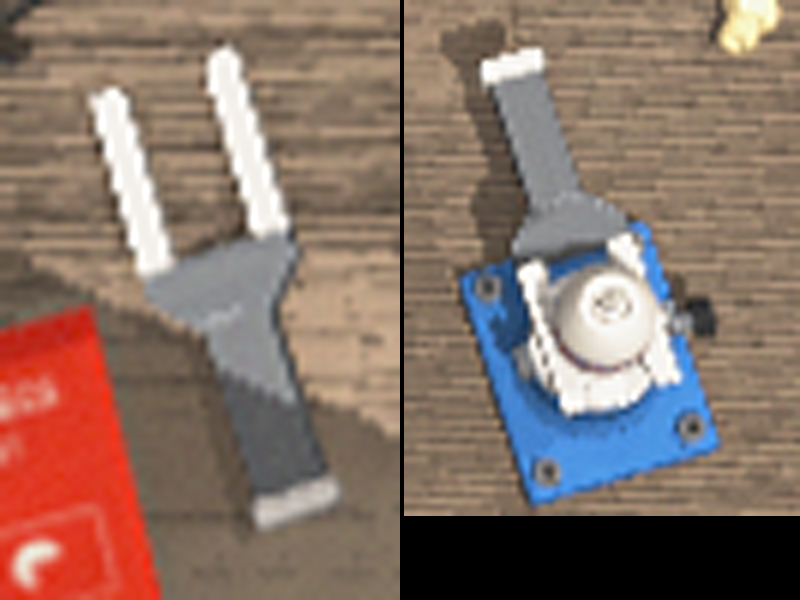

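The left fork at (153,226)/(168,221) has the wide 28 mm-type slot and a dark shank, so it is the wide wedge. The right-hand fork is the narrow one, and the blue and green ones are look-alikes. Next I compute positions.

```bash
python3 - <<'E'
from h import *
c=bot.get_calibration('top');M=cfw(c)
L=onz(c,M,153.2,226.2,.003);Rr=onz(c,M,167.5,221,.003);H=onz(c,M,177.2,278.5,.006)
t=(L+Rr)/2;d=(t-H)[:2];print('tip',t,'head',H,'len',np.hypot(*d),'over',np.linalg.norm(L-Rr),'yaw',np.degrees(np.arctan2(d[1],d[0])),'origin',H[:2]+d/np.hypot(*d)*.037)
P=[onz(c,M,*p,.016) for p in((274.5,185),(305,176.8),(317.1,214),(286.6,224))]
P=np.array(P);print('stand',P.mean(0));
for i in range(4):print(np.linalg.norm(P[i]-P[i-1]),np.degrees(np.arctan2(*(P[i]-P[i-1])[1::-1])))
h=onz(c,M,265+108/6-.5,140+65/6-.5,.083);v=(P.mean(0)-h)[:2];print('rearhead',h,np.hypot(*v),np.degrees(np.arctan2(-v[1],-v[0])))
o=H[:2]+d/np.hypot(*d)*.037; yaw=np.degrees(np.arctan2(d[1],d[0]))
print(rel([*o,.25],[-90,0,yaw+108-18]))
E
```

```text
tip [0.55916289 0.33482076 0.003     ] head [0.41014303 0.28780258 0.006     ] len 0.1562614053405442 over 0.04109536552619734 yaw 17.51132706753703 origin [0.44542835 0.29893567]
stand [ 0.61136455 -0.03544656  0.016     ]
0.11198511681167779 14.73437601690338
0.08665529372135211 -76.3973179250118
0.10754600172598126 -165.2351558592305
0.08673847877535425 106.53644019325408
rearhead [ 0.73156488 -0.00116231  0.083     ] 0.12499411841429706 15.919521325149375
(array([-0.6469,  0.3562, -1.9177]), array([-3.00e-04, -4.58e-01, -6.00e-04]))
```

```bash
python3 -m crank '[{"travel":[-0.35,0.15,-0.95],"rot":[0,-0.458,0],"claw":1},{"travel":[-0.35,0.15,-0.95],"rot":[0,-0.458,0],"claw":1},{"travel":[-0.35,0.15,-0.95],"rot":[0,-0.458,0],"claw":1},{"travel":[-0.35,0.15,-0.95],"rot":[0,-0.458,0],"claw":1},{"travel":[-0.35,0.15,-0.95],"rot":[0,-0.458,0],"claw":1},{"travel":[-0.35,0.15,-0.95],"rot":[0,-0.458,0],"claw":1},{"travel":[-0.35,0.15,-0.95],"rot":[0,-0.458,0],"claw":1}]'; python3 - <<'E'
from h import *
T=pose();cv2.imwrite('pics/w1.png',bot.camera('wrist'));np.save('w1.npy',T);print(T)
print(rel([0.4454,.2989,.21],[-90,0,107.5]))
E
```

```text
time: 0.85
ee_pos: [0.3304, 0.3982, 0.2808]
tcp_rot: [-90.0, 0.0, 107.3]
wrist_force: [-0.6, 0.9, 0.5]
opening: 0.0853
[[-2.97161866e-01 -5.77032898e-04 -9.54826944e-01  3.30360610e-01]
 [ 9.54826761e-01 -1.04419382e-03 -2.97161178e-01  3.98185007e-01]
 [-8.25552614e-04 -9.99999288e-01  8.61261036e-04  2.80792576e-01]
 [ 0.00000000e+00  0.00000000e+00  0.00000000e+00  1.00000000e+00]]
(array([-0.8609,  0.4725, -0.5361]), array([-0.0005, -0.0021, -0.0005]))
```

View pics/w1.png

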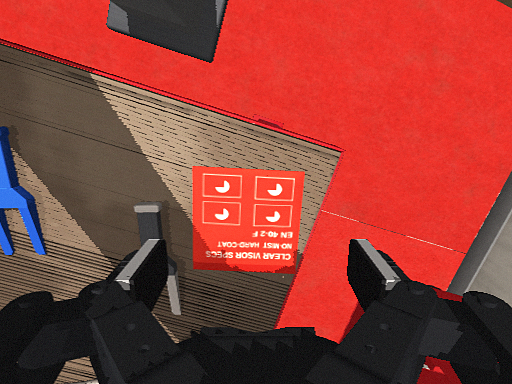

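The wrist view (image up points toward the robot) shows the wide wedge's bright head at about (147,209), with its shank running down behind the left finger. I move over it.

```bash
python3 -m crank '[{"travel":[-0.86,0.47,-0.536],"rot":[0,-0.002,0],"claw":1},{"travel":[-0.86,0.47,-0.536],"rot":[0,-0.002,0],"claw":1},{"travel":[-0.86,0.47,-0.536],"rot":[0,-0.002,0],"claw":1},{"travel":[-0.86,0.47,-0.536],"rot":[0,-0.002,0],"claw":1},{"travel":[-0.86,0.47,-0.536],"rot":[0,-0.002,0],"claw":1},{"travel":[-0.86,0.47,-0.536],"rot":[0,-0.002,0],"claw":1}]'; python3 - <<'E'
from h import *
T=pose();cv2.imwrite('pics/w2.png',bot.camera('wrist'));np.save('w2.npy',T)
E
```

```text
time: 1.5
ee_pos: [0.445, 0.2996, 0.2108]
tcp_rot: [-90.0, 0.0, 107.4]
wrist_force: [-0.7, 0.6, 0.6]
opening: 0.0846
```

View pics/w2.png

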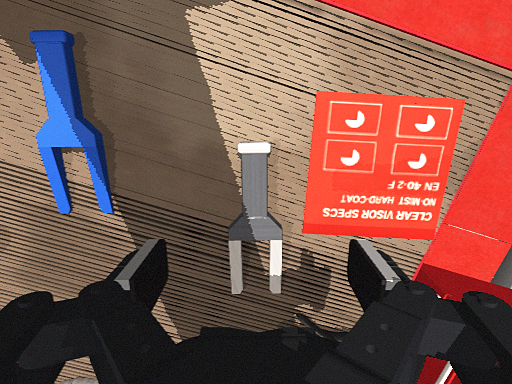

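The wedge is under the gripper: head end at (254,143), shank–head step near (254,154), prong tips at (237,293) and (276,292).

```bash
python3 - <<'E'
from h import *
c=bot.get_calibration('wrist');T=np.load('w2.npy');M=cfw(c,T);ct=bot.get_calibration('top');Mt=cfw(ct)
L=onz(c,M,276,293,.0015);Rr=onz(c,M,237,294,.0015)
H=(onz(c,M,239,143.5,.007)+onz(c,M,270,142.5,.007))/2
print('head w',np.linalg.norm(onz(c,M,239,143.5,.014)-onz(c,M,270,142.5,.014)))
t=(L+Rr)/2;d=(t-H)[:2];u=d/np.hypot(*d);print('tip',t,'head',H,'len',np.hypot(*d),'over',np.linalg.norm(L-Rr),'yaw',np.degrees(np.arctan2(d[1],d[0])),'origin',t[:2]-u*.122,H[:2]+u*.037)
# stereo heights
print('L tip tri',tri([ray(c,M,276,292),ray(ct,Mt,153.2,226.2)]),'R tip',tri([ray(c,M,237,293),ray(ct,Mt,167.5,221)]),'head',tri([ray(c,M,254,143),ray(ct,Mt,177.2,278.5)]))
T1=np.load('w1.npy');print('head w1/w2',tri([ray(c,M,254,143),ray(c,cfw(c,T1),147,205)]))
print('grasp px',[proj(c,M,(T@[0,y,0,1])[:3]) for y in(.054,.0726,.205)])
E
```

```text
head w 0.027167774658512073
tip [0.5599187 0.3353168 0.0015   ] head [0.40910653 0.2863496  0.007     ] len 0.15856259031603295 over 0.04121449224174474 yaw 17.988093173116685 origin [0.44388197 0.29764084] [0.444298   0.29777592]
L tip tri [ 5.53053896e-01  3.54921121e-01 -1.40064732e-04] R tip [0.56607941 0.3157043  0.00066291] head [0.4092021  0.28612874 0.01363918]
head w1/w2 [0.40917415 0.28610915 0.00967048]
grasp px [(np.float64(255.95316722397607), np.float64(264.33390008786904)), (np.float64(256.10222301863047), np.float64(246.26163290598396)), (np.float64(256.61795528228805), np.float64(183.73168373660542))]
```

```bash
python3 - <<'E'
from h import *
print(rel([.4440,.2977,.075],[-90,0,108.0]))
E
```

```text
(array([-0.0131,  0.908 ,  0.0097]), array([-0.    , -0.0057, -0.0001]))
```

```bash
python3 -m crank '[{"travel":[-0.013,0.3,0.01],"rot":[0,-0.0057,0],"claw":1},{"travel":[-0.013,0.6,0.01],"rot":[0,-0.0057,0],"claw":1},{"travel":[-0.013,0.8,0.01],"rot":[0,-0.0057,0],"claw":1},{"travel":[-0.013,0.908,0.01],"rot":[0,-0.0057,0],"claw":1},{"travel":[-0.013,0.908,0.01],"rot":[0,-0.0057,0],"claw":1},{"travel":[-0.013,0.908,0.01],"rot":[0,-0.0057,0],"claw":1}]' 90; python3 -m crank '[{"travel":[0,0,0],"rot":[0,0,0],"claw":-1},{"travel":[0,0,0],"rot":[0,0,0],"claw":-1},{"travel":[0,0,0],"rot":[0,0,0],"claw":-1},{"travel":[0,0,0],"rot":[0,0,0],"claw":-1},{"travel":[0,0,0],"rot":[0,0,0],"claw":-1},{"travel":[0,0,0],"rot":[0,0,0],"claw":-1},{"travel":[0,0,0],"rot":[0,0,0],"claw":-1},{"travel":[0,0,0],"rot":[0,0,0],"claw":-1},{"travel":[0,0,0],"rot":[0,0,0],"claw":-1},{"travel":[0,0,0],"rot":[0,0,0],"claw":-1}]' 90
```

```text
time: 2.15
ee_pos: [0.4437, 0.2989, 0.0763]
tcp_rot: [-90.1, -0.0, 108.1]
wrist_force: [-0.4, 0.0, 0.3]
opening: 0.0857
time: 3.15
ee_pos: [0.4441, 0.2989, 0.0773]
tcp_rot: [-90.1, -0.0, 108.0]
wrist_force: [-1.8, -1.3, 6.7]
opening: 0.0209
```

```bash
python3 -m crank '[{"travel":[0,-0.1,0],"rot":[0,0,0],"claw":-1},{"travel":[0,-0.3,0],"rot":[0,0,0],"claw":-1},{"travel":[0,-0.5,0],"rot":[0,0,0],"claw":-1},{"travel":[0,-0.7,0],"rot":[0,0,0],"claw":-1},{"travel":[0,-0.9,0],"rot":[0,0,0],"claw":-1},{"travel":[0,-0.9,0],"rot":[0,0,0],"claw":-1},{"travel":[0,-0.9,0],"rot":[0,0,0],"claw":-1}]' 90; python3 - <<'E'
from h import *
T=pose();print(T,bot.get_obs()['wrist_force']);cv2.imwrite('pics/w3.png',bot.camera('wrist'));cv2.imwrite('pics/s3.png',bot.camera('scene'));cv2.imwrite('pics/t3.png',bot.camera('top'));np.save('w3.npy',T)
w=cv2.imread('pics/w3.png');s=cv2.imread('pics/s3.png')[130:322,180:436]
cv2.imwrite('pics/c3.png',np.vstack([cv2.resize(w[192:],(800,300)),cv2.resize(s[:,:],(400,300)).repeat(1,1) if 0 else np.hstack([cv2.resize(s,(400,300),interpolation=cv2.INTER_CUBIC),cv2.resize(cv2.imread('pics/t3.png')[160:316,110:318],(400,300),interpolation=cv2.INTER_CUBIC)])]))
E
```

```text
time: 3.85
ee_pos: [0.4439, 0.2988, 0.2129]
tcp_rot: [-90.2, -0.0, 108.0]
wrist_force: [-0.9, 0.8, -3.3]
opening: 0.0214
[[-3.09711532e-01  2.81456951e-03 -9.50826401e-01  4.43919300e-01]
 [ 9.50830196e-01  1.79972617e-03 -3.09707440e-01  2.98807531e-01]
 [ 8.39534036e-04 -9.99994420e-01 -3.23357363e-03  2.12947697e-01]
 [ 0.00000000e+00  0.00000000e+00  0.00000000e+00  1.00000000e+00]] [-0.85479753  0.83180545 -3.27806754]
```

View pics/c3.png

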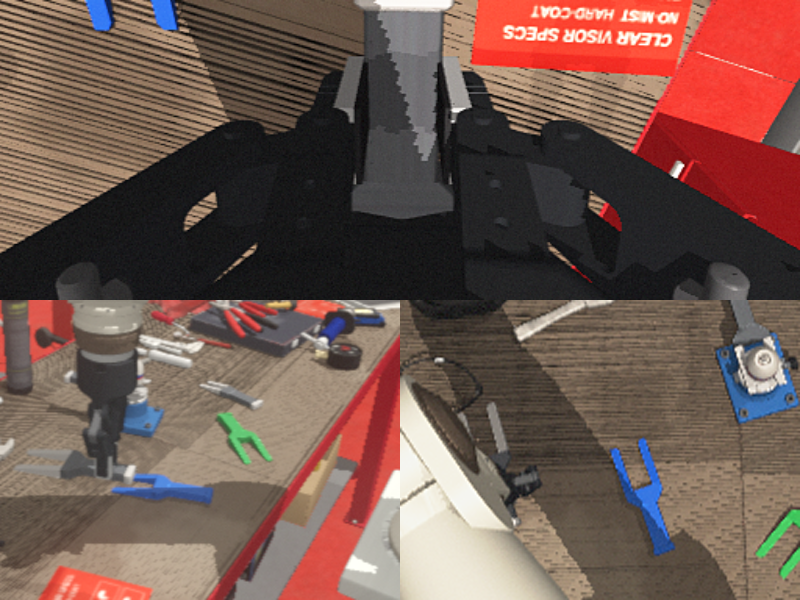

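The wedge is gripped level by its shank, and the force change matches its weight. On the way I'll stop left of the stand for a close wrist look at it.

```bash
python3 - <<'E'
from h import *
print(rel([.616,.10,.25],[-90,0,105.0]))
E
```

```text
(array([-1.6144, -0.2607, -0.6847]), array([-0.    ,  0.0338, -0.0001]))
```

```bash
python3 -m crank '[{"travel":[-0.3,-0.2,-0.2],"rot":[0,0,0],"claw":-1},{"travel":[-0.6,-0.25,-0.35],"rot":[0,0.03,0],"claw":-1},{"travel":[-0.85,-0.26,-0.5],"rot":[0,0.034,0],"claw":-1},{"travel":[-1,-0.26,-0.6],"rot":[0,0.034,0],"claw":-1},{"travel":[-1,-0.26,-0.6847],"rot":[0,0.034,0],"claw":-1},{"travel":[-1,-0.26,-0.6847],"rot":[0,0.034,0],"claw":-1}]' 90; python3 -m crank '[{"travel":[-0.3,0,0.03],"rot":[0,0,0],"claw":-1},{"travel":[-0.5,0,0.03],"rot":[0,0,0],"claw":-1},{"travel":[-0.614,0,0.03],"rot":[0,0,0],"claw":-1},{"travel":[-0.614,0,0.03],"rot":[0,0,0],"claw":-1},{"travel":[-0.614,0,0.03],"rot":[0,0,0],"claw":-1},{"travel":[-0.614,0,0.03],"rot":[0,0,0],"claw":-1}]' 90; python3 - <<'E'
from h import *
T=pose();cv2.imwrite('pics/w4.png',bot.camera('wrist'));np.save('w4.npy',T)
E
```

```text
time: 4.6
ee_pos: [0.5884, 0.1868, 0.2478]
tcp_rot: [-89.8, 0.0, 104.9]
wrist_force: [-1.1, -0.2, -3.0]
opening: 0.0212
time: 5.2
ee_pos: [0.6073, 0.0977, 0.2477]
tcp_rot: [-89.8, -0.0, 104.9]
wrist_force: [0.7, 0.1, -2.3]
opening: 0.0212
```

View pics/w4.png

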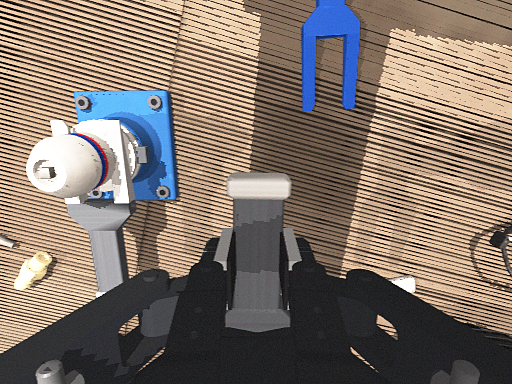

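The stand's plate corners are at (75,92), (170,91) and (176,198), with screws at (82,102), (154,102), (163,191) and (96,194). The chuck nose is at (47,172). The held wedge's head spans columns 228–291, with its rear edge at row 174.

```bash
python3 - <<'E'
from h import *
c=bot.get_calibration('wrist');T=np.load('w4.npy');M=cfw(c,T);ct=bot.get_calibration('top');Mt=cfw(ct)
z=.016
TL,TR,BR=[onz(c,M,*p,z)[:2] for p in((75,92),(170,91),(177,199))]
print('corners',TL,TR,BR,'center',(TL+BR)/2,'w',np.linalg.norm(TR-TL),'l',np.linalg.norm(TR-BR))
print('yaw',np.degrees(np.arctan2(*(BR-TR)[::-1])),np.degrees(np.arctan2(*(TL-TR)[::-1]))+90)
s=[onz(c,M,*p,.022)[:2] for p in((82,102),(154,102),(163,191),(96,194))]
print('screws',s,(s[0]+s[2])/2,(s[1]+s[3])/2,np.mean(s,0))
for a,b in ((0,3),(1,2)): print(np.degrees(np.arctan2(*(s[b]-s[a])[::-1])),np.linalg.norm(s[b]-s[a]))
print(np.degrees(np.arctan2(*(s[0]-s[1])[::-1]))+90,np.degrees(np.arctan2(*(s[3]-s[2])[::-1]))+90,np.linalg.norm(s[0]-s[1]))
print('tri corners',tri([ray(c,M,75,92),ray(ct,Mt,317.1,214)]),tri([ray(c,M,170,91),ray(ct,Mt,286.6,224)]),tri([ray(c,M,177,199),ray(ct,Mt,274.5,185)]))
# head in tool frame
C=np.array(c['T_tool_cam']);f=192/np.tan(np.radians(c['vfov']/2))
for u,v in((228,178),(291,178),(259.5,174),(259.5,198)):
    d=C[:3,:3]@np.array([(u-c['cx'])/f,(v-c['cy'])/f,1])
    for y in(.0773,.0633): print(u,v,y,(C[:3,3]+d*(y-C[1,3])/d[1]).round(4))
E
```

```text
corners [ 0.57084329 -0.09033228] [ 0.54674861 -0.00339523] [0.65027236 0.02328516] center [ 0.61055782 -0.03352356] w 0.0902142157154789 l 0.10690654761810885
yaw 14.451914885192917 15.490758753937413
screws [array([ 0.57754223, -0.07966735]), array([ 0.5601596 , -0.01442229]), array([0.6434167 , 0.00910973]), array([ 0.66406898, -0.05612542])] [ 0.61047947 -0.03527881] [ 0.61211429 -0.03527386] [ 0.61129688 -0.03527633]
15.220427991339383 0.08967218164991965
15.782561576238678 0.08651879052014717
14.91825896113835 17.566852085352195 0.06752091206565182
tri corners [ 0.5709416  -0.09120191  0.01444194] [ 0.54771111 -0.00853254 -0.00106759] [ 0.65891028  0.01937512 -0.00654045]
228 178 0.0773 [-0.014   0.0773  0.0349]
228 178 0.0633 [-0.0126  0.0633  0.0382]
291 178 0.0773 [0.0174 0.0773 0.0349]
291 178 0.0633 [0.0158 0.0633 0.0382]
259.5 174 0.0773 [0.0017 0.0773 0.037 ]
259.5 174 0.0633 [0.0016 0.0633 0.04  ]
259.5 198 0.0773 [0.0017 0.0773 0.0245]
259.5 198 0.0633 [0.0016 0.0633 0.0287]
```

```bash
python3 - <<'E'
from h import *
c=bot.get_calibration('wrist');T=np.load('w4.npy');M=cfw(c,T);ct=bot.get_calibration('top');Mt=cfw(ct)
print('nose',onz(c,M,46,172,.137),onz(ct,Mt,299.2,190,.137),tri([ray(c,M,46,172),ray(ct,Mt,299.2,190)]))
print(rel([.436,-.0826,.20],[-90,0,105.2]))
E
```

```text
nose [ 0.61003806 -0.03403579  0.137     ] [ 0.61227698 -0.03491446  0.137     ] [ 0.61188622 -0.03538903  0.13460423]
(array([-0.8671,  0.3226,  1.4131]), array([-0.0019, -0.0027,  0.0001]))
```

```bash
python3 -m crank '[{"travel":[-0.1,0,0.25],"rot":[-0.002,-0.003,0],"claw":-1},{"travel":[-0.3,0,0.5],"rot":[-0.002,-0.003,0],"claw":-1},{"travel":[-0.55,0,0.75],"rot":[-0.002,-0.003,0],"claw":-1},{"travel":[-0.75,0,1],"rot":[-0.002,-0.003,0],"claw":-1},{"travel":[-0.867,0,1],"rot":[-0.002,-0.003,0],"claw":-1},{"travel":[-0.867,0,1],"rot":[-0.002,-0.003,0],"claw":-1}]' 90;  python3 - <<'E'
from h import *
print(rel([.436,-.0826,.152],[-90,0,105.2]))
E
```

```text
time: 5.85
ee_pos: [0.4956, -0.0678, 0.2487]
tcp_rot: [-90.1, 0.0, 105.1]
wrist_force: [-0.8, 1.4, -2.4]
opening: 0.0211
(array([0.0089, 0.6442, 0.4104]), array([ 0.0009, -0.0008, -0.0005]))
```

```bash
python3 -m crank '[{"travel":[0.009,0,0.3],"rot":[0.001,-0.001,0],"claw":-1},{"travel":[0.009,0.1,0.41],"rot":[0.001,-0.001,0],"claw":-1},{"travel":[0.009,0.3,0.41],"rot":[0.001,-0.001,0],"claw":-1},{"travel":[0.009,0.5,0.41],"rot":[0.001,-0.001,0],"claw":-1},{"travel":[0.009,0.644,0.41],"rot":[0.001,-0.001,0],"claw":-1},{"travel":[0.009,0.644,0.41],"rot":[0.001,-0.001,0],"claw":-1},{"travel":[0.009,0.644,0.41],"rot":[0.001,-0.001,0],"claw":-1}]' 90;  python3 - <<'E'
from h import *
T=pose();print(T[:3,3]);np.save('w5.npy',T)
s=bot.camera('scene');t=bot.camera('top');cv2.imwrite('pics/s5.png',s);cv2.imwrite('pics/t5.png',t)
c=bot.get_calibration('scene');print('axis px',proj(c,cfw(c),[.6112,-.035,.07]))
ct=bot.get_calibration('top');print('axis px',proj(ct,cfw(ct),[.6112,-.035,.07]))
a=cv2.resize(s[150:246,200:296],(400,400),interpolation=cv2.INTER_CUBIC);b=cv2.resize(t[164:244,250:330],(400,400),interpolation=cv2.INTER_CUBIC)
cv2.imwrite('pics/c5.png',np.hstack([a,b]))
E
```

```text
time: 6.55
ee_pos: [0.4363, -0.0818, 0.1526]
tcp_rot: [-90.0, 0.0, 105.3]
wrist_force: [0.1, -0.2, -1.6]
opening: 0.0207
[ 0.43629256 -0.08177545  0.15261307]
axis px (np.float64(263.92735993347026), np.float64(187.0612776628399))
axis px (np.float64(297.149530381809), np.float64(195.86957092542343))
```

View pics/c5.png

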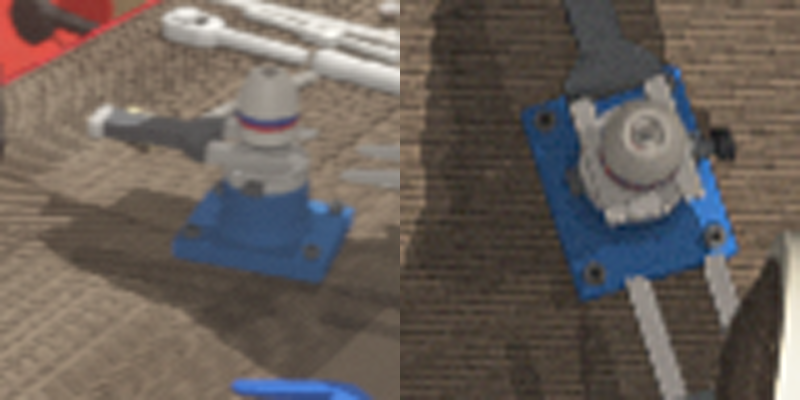

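Right half of the crop: the held prong tips show at (638,281) and (715,260), pointing at the flange. The prong to the left of the axis and the one to the right bracket the chuck. Next I check their position against the axis.

```bash
python3 - <<'E'
from h import *
ct=bot.get_calibration('top');Mt=cfw(ct);T=np.load('w5.npy')
L=onz(ct,Mt,250+238/5-.4,164+280/5-.4,.077);Rr=onz(ct,Mt,250+315/5-.4,164+259/5-.4,.077);A=np.array([.6112,-.035])
m=((L+Rr)/2)[:2];a=np.radians(15.2);u=np.array([np.cos(a),np.sin(a)]);n=np.array([-u[1],u[0]])
print(L,Rr,np.linalg.norm(L-Rr),'mid',m,'along/lat vs axis',(m-A)@u,(m-A)@n)
w=(L-Rr)[:2];print('wedge yaw',np.degrees(np.arctan2(w[1],w[0]))-90)
t=T[:2,3];print('tcp rel axis',(t-A)@u,(t-A)@n,'tip rel tcp',(m-t)@u,(m-t)@n)
# prong direction: left prong further point crop (672,395)
p=onz(ct,Mt,250+273/5-.4,164+397/5-.4,.088);print('prong dir',np.degrees(np.arctan2(*(L-p)[1::-1])))
E
```

```text
[ 0.54787098 -0.03165435  0.077     ] [ 0.55754942 -0.07153524  0.077     ] 0.04103849325799164 mid [ 0.5527102 -0.0515948] along/lat vs axis -0.06079459594918791 -0.0006788594733940235
wedge yaw 13.641028727226654
tcp rel axis -0.18105258688344275 0.0007197548046846365 tip rel tcp 0.12025799093425482 -0.00139861427807866
prong dir 12.706373569717481
```

```bash
python3 -m crank '[{"travel":[-0.008,0.022,0],"rot":[0,-0.011,0],"claw":-1},{"travel":[-0.008,0.022,0],"rot":[0,-0.011,0],"claw":-1},{"travel":[-0.008,0.022,-0.06],"rot":[0,-0.011,0],"claw":-1},{"travel":[-0.008,0.022,-0.12],"rot":[0,-0.011,0],"claw":-1},{"travel":[-0.008,0.022,-0.18],"rot":[0,-0.011,0],"claw":-1},{"travel":[-0.008,0.022,-0.24],"rot":[0,-0.011,0],"claw":-1},{"travel":[-0.008,0.022,-0.307],"rot":[0,-0.011,0],"claw":-1},{"travel":[-0.008,0.022,-0.307],"rot":[0,-0.011,0],"claw":-1},{"travel":[-0.008,0.022,-0.307],"rot":[0,-0.011,0],"claw":-1},{"travel":[-0.008,0.022,-0.307],"rot":[0,-0.011,0],"claw":-1}]' 90;  python3 - <<'E'
from h import *
T=pose();t=T[:2,3];A=np.array([.6112,-.035]);a=np.radians(15.2);u=np.array([np.cos(a),np.sin(a)]);n=np.array([-u[1],u[0]])
print('tcp rel axis',(t-A)@u,(t-A)@n,T[2,3],'tip s',(t-A)@u+.121, bot.get_obs()['wrist_force'])
E
```

```text
time: 7.65
ee_pos: [0.4814, -0.0713, 0.1503]
tcp_rot: [-90.1, 0.1, 106.2]
wrist_force: [-0.2, 0.4, -2.6]
opening: 0.0211
tcp rel axis -0.1348094160572219 -0.0009404256187033651 0.15026018170377117 tip s -0.013809416057221913 [-0.17143343  0.4153573  -2.56788272]
```

```bash
for i in 1 ; do python3 -m crank '[{"travel":[0,0.005,0],"rot":[0,0,0],"claw":-1},{"travel":[0,0.01,0],"rot":[0,0,0],"claw":-1},{"travel":[0,0.014,0],"rot":[0,0,0],"claw":-1},{"travel":[0,0.014,0],"rot":[0,0,0],"claw":-1}]' 90; done; python3 -m crank '[{"travel":[0,0.007,0],"rot":[0,0,0],"claw":-1},{"travel":[0,0.007,0],"rot":[0,0,0],"claw":-1},{"travel":[0,0.007,0],"rot":[0,0,0],"claw":-1}]' 90
```

```text
time: 8.05
ee_pos: [0.4813, -0.0713, 0.1481]
tcp_rot: [-90.1, 0.1, 106.2]
wrist_force: [-0.4, 0.5, -2.0]
opening: 0.0211
time: 8.35
ee_pos: [0.4813, -0.0713, 0.1471]
tcp_rot: [-90.1, 0.1, 106.2]
wrist_force: [-0.0, -1.1, -1.4]
opening: 0.0208
```

```bash
python3 -m crank '[{"travel":[0,0.004,0],"rot":[0,0,0],"claw":-1},{"travel":[0,0.004,0],"rot":[0,0,0],"claw":-1},{"travel":[0,0.004,0],"rot":[0,0,0],"claw":-1}]' 90; python3 -m crank '[{"travel":[0,0.004,0],"rot":[0,0,0],"claw":-1},{"travel":[0,0.004,0],"rot":[0,0,0],"claw":-1},{"travel":[0,0.004,0],"rot":[0,0,0],"claw":-1}]' 90
```

```text
time: 8.65
ee_pos: [0.4813, -0.0713, 0.1466]
tcp_rot: [-90.1, 0.1, 106.2]
wrist_force: [-0.2, -0.9, -0.9]
opening: 0.0208
time: 8.95
ee_pos: [0.4813, -0.0713, 0.1461]
tcp_rot: [-90.1, 0.1, 106.2]
wrist_force: [-1.4, 0.5, 0.1]
opening: 0.0211
```

```bash
python3 -m crank '[{"travel":[0,0,-0.03],"rot":[0,0,0],"claw":-1},{"travel":[-0.001,0,-0.06],"rot":[0,0,0],"claw":-1},{"travel":[-0.001,0,-0.09],"rot":[0,0,0],"claw":-1},{"travel":[-0.002,0,-0.12],"rot":[0,0,0],"claw":-1},{"travel":[-0.002,0,-0.14],"rot":[0,0,0],"claw":-1},{"travel":[-0.002,0,-0.14],"rot":[0,0,0],"claw":-1},{"travel":[-0.002,0,-0.14],"rot":[0,0,0],"claw":-1}]' 110; python3 -m crank '[{"travel":[0,0,-0.013],"rot":[0,0,0],"claw":-1},{"travel":[0,0,-0.026],"rot":[0,0,0],"claw":-1},{"travel":[0,0,-0.026],"rot":[0,0,0],"claw":-1}]' 110; python3 - <<'E'
from h import *
T=pose();t=T[:2,3];A=np.array([.6112,-.035]);a=np.radians(15.2);u=np.array([np.cos(a),np.sin(a)]);n=np.array([-u[1],u[0]])
print('tcp rel axis',(t-A)@u,(t-A)@n,T[2,3],'tip s',(t-A)@u+.121, 'push',bot.get_obs()['wrist_force'][:2]@u)
E
```

```text
time: 9.65
ee_pos: [0.502, -0.0656, 0.1462]
tcp_rot: [-90.1, 0.1, 106.3]
wrist_force: [1.6, 0.6, 0.3]
opening: 0.0201
time: 9.95
ee_pos: [0.5051, -0.0647, 0.1461]
tcp_rot: [-90.0, 0.1, 106.2]
wrist_force: [-6.3, -1.5, 3.0]
opening: 0.0204
tcp rel axis -0.1102248076288906 -0.0008442410225072897 0.1460935526928137 tip s 0.010775192371109396 push -6.518056991077785
```

```bash
for i in 1 2; do :; done; python3 -m crank '[{"travel":[0,0,-0.007],"rot":[0,0,0],"claw":-1},{"travel":[0,0,-0.014],"rot":[0,0,0],"claw":-1},{"travel":[0,0,-0.014],"rot":[0,0,0],"claw":-1}]'; python3 -m crank '[{"travel":[0,0,-0.01],"rot":[0,0,0],"claw":-1},{"travel":[0,0,-0.02],"rot":[0,0,0],"claw":-1},{"travel":[0,0,-0.02],"rot":[0,0,0],"claw":-1}]';  python3 -m crank '[{"travel":[0,0,-0.01],"rot":[0,0,0],"claw":-1},{"travel":[0,0,-0.02],"rot":[0,0,0],"claw":-1},{"travel":[0,0,-0.02],"rot":[0,0,0],"claw":-1}]'
```

```text
time: 10.25
ee_pos: [0.5054, -0.0646, 0.1458]
tcp_rot: [-89.8, 0.1, 106.2]
wrist_force: [-11.5, -4.3, 7.0]
opening: 0.0202
time: 10.55
ee_pos: [0.5061, -0.0643, 0.1454]
tcp_rot: [-89.4, 0.1, 106.2]
wrist_force: [-15.0, -4.2, 7.0]
opening: 0.0201
time: 10.85
ee_pos: [0.5067, -0.064, 0.1452]
tcp_rot: [-89.1, 0.1, 106.1]
wrist_force: [-16.2, -3.9, 8.7]
opening: 0.02
```

```bash
python3 -m crank '[{"travel":[0,-0.007,-0.015],"rot":[-0.01,0,0],"claw":-1},{"travel":[0,-0.007,-0.03],"rot":[-0.01,0,0],"claw":-1},{"travel":[0,-0.007,-0.04],"rot":[-0.01,0,0],"claw":-1},{"travel":[0,-0.007,-0.04],"rot":[-0.01,0,0],"claw":-1}]' 120;python3 - <<'E'
from h import *
T=pose();t=T[:2,3];A=np.array([.6112,-.035]);a=np.radians(15.2);u=np.array([np.cos(a),np.sin(a)]);n=np.array([-u[1],u[0]])
o=bot.get_obs();print('tcp rel axis',(t-A)@u,(t-A)@n,T[2,3],'tip s',(t-A)@u+.121, 'push',o['wrist_force'],o['wrist_force'][:2]@u,o['torque'])
E
```

```text
time: 11.25
ee_pos: [0.51, -0.063, 0.1456]
tcp_rot: [-89.6, 0.1, 106.1]
wrist_force: [-16.0, -4.0, 7.2]
opening: 0.02
tcp rel axis -0.10494207512574377 -0.0004518294563119442 0.14563674757449216 tip s 0.016057924874256224 push [-16.04932396  -3.95648237   7.15360033] -16.52520920949158 [-0.91099553  3.02314054 -0.05261343]
```

```bash
python3 -m crank '[{"travel":[0,-0.01,-0.02],"rot":[-0.008,0,0],"claw":-1},{"travel":[0,-0.01,-0.04],"rot":[-0.008,0,0],"claw":-1},{"travel":[0,-0.01,-0.06],"rot":[-0.008,0,0],"claw":-1},{"travel":[0,-0.01,-0.06],"rot":[-0.008,0,0],"claw":-1}]' 120;python3 - <<'E'
from h import *
T=pose();t=T[:2,3];A=np.array([.6112,-.035]);a=np.radians(15.2);u=np.array([np.cos(a),np.sin(a)]);n=np.array([-u[1],u[0]])
o=bot.get_obs();print('tcp rel axis',(t-A)@u,(t-A)@n,T[2,3],'tip s',(t-A)@u+.121, 'push',o['wrist_force'],o['wrist_force'][:2]@u)
w=bot.camera('wrist');s=bot.camera('scene');cv2.imwrite('pics/w6.png',w);cv2.imwrite('pics/s6.png',s)
# rigid check: chuck shift in scene vs s5
a=cv2.cvtColor(cv2.imread('pics/s5.png'),6).astype(np.float32);b=cv2.cvtColor(s,6).astype(np.float32)
c=bot.get_calibration('scene');M=cfw(c);u0,v0=proj(c,M,[.6112,-.035,.12]);print(u0,v0,'px per 10mm',v0-proj(c,M,[.6112,-.035,.13])[1])
x,y=int(u0),int(v0)
print(cv2.phaseCorrelate(a[y-14:y+10,x-12:x+12],b[y-14:y+10,x-12:x+12],cv2.createHanningWindow((24,24),cv2.CV_32F)))
E
```

```text
time: 11.65
ee_pos: [0.5164, -0.061, 0.1464]
tcp_rot: [-90.0, 0.0, 106.0]
wrist_force: [-14.2, -4.4, 5.6]
opening: 0.0198
tcp rel axis -0.09828149903956235 -0.0001886706378918735 0.14639926076657966 tip s 0.02271850096043765 push [-14.15552632  -4.40832084   5.60884363] -14.816130410428675
264.3525427544923 171.57383490380025 px per 10mm 3.1709244883053316
((-0.14472611262617363, 0.06699239200811746), 0.9444660138752725)
```

```bash
python3 - <<'E'
import cv2,numpy as np
w4=cv2.imread('pics/w4.png');w6=cv2.imread('pics/w6.png')
a=w4[150:310,200:320];b=w6[150:310,200:320]
k=lambda i,W,H:cv2.resize(i,(W,H),interpolation=cv2.INTER_CUBIC)
s5=cv2.imread('pics/s5.png')[155:205,235:295];s6=cv2.imread('pics/s6.png')[155:205,235:295]
top=np.hstack([k(s5,400,333),k(s6,400,333)]);bot_=np.hstack([k(a,400,267)[:, :],k(b,400,267)])
cv2.imwrite('pics/c6.png',np.vstack([top,bot_]))
g=lambda i:cv2.cvtColor(i,6).astype(np.float32)
h=lambda i:g(i)[165:215,222:298]
print(cv2.phaseCorrelate(h(w4),h(w6),cv2.createHanningWindow((76,50),cv2.CV_32F)))
for im in(w4,w6):print(g(im)[160:212:2,259].astype(int))
E
```

```text
((-0.587350940757517, -1.1909804887364146), 0.7838626036643982)
[121  42 109  29 103  40 100 139 140 160 207 229 227 221 223 224 220 223
 205 157  95 105 100  97  98  98]
[177 179  37 135 175 162 110 182  84 249 254 255 255 254 254 254 253 255
 208 142 145 144 141 142 140 148]
```

View pics/c6.png

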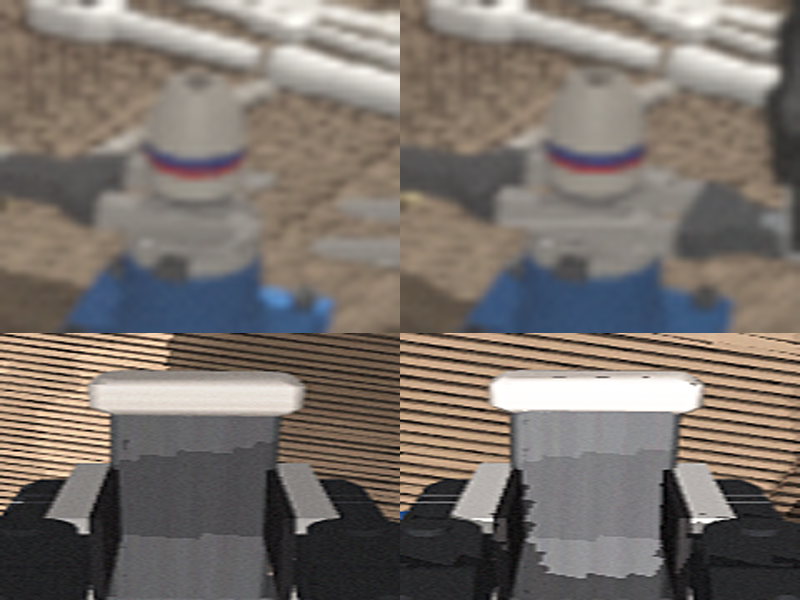

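The left-to-right comparison shows the rings a fraction of a pixel higher, so the lift has started. The wedge's head has stayed put in the grip, with under 1 mm of slip, and both prongs are under the rear wedge. I keep pushing.

```bash
python3 -m crank '[{"travel":[0,-0.006,-0.02],"rot":[-0.004,0,0],"claw":-1},{"travel":[0,-0.006,-0.04],"rot":[-0.004,0,0],"claw":-1},{"travel":[0,-0.006,-0.06],"rot":[-0.004,0,0],"claw":-1},{"travel":[0,-0.006,-0.06],"rot":[-0.004,0,0],"claw":-1}]' 120;cat > m.py <<'E'
from h import *
T=pose();t=T[:2,3];A=np.array([.6112,-.035]);a=np.radians(15.2);u=np.array([np.cos(a),np.sin(a)]);n=np.array([-u[1],u[0]])
o=bot.get_obs();print('tcp rel axis',(t-A)@u,(t-A)@n,T[2,3],'tip s',(t-A)@u+.121, 'push',o['wrist_force'],o['wrist_force'][:2]@u)
import sys
k=sys.argv[1]
s=bot.camera('scene');cv2.imwrite(f'pics/s{k}.png',s);w=bot.camera('wrist');cv2.imwrite(f'pics/w{k}.png',w)
def lift(n):
    a=cv2.imread('pics/s5.png').astype(np.float32);b=cv2.imread(n).astype(np.float32)
    W=np.eye(2,3,dtype=np.float32);x0,x1,y0,y1=258,271,166,183
    f=lambda i:i[...,0]-i[...,2]+.3*i[...,1]
    A=f(a);B=f(b); best=[]
    for dy in np.arange(-3,1.5,.05):
        m=cv2.warpAffine(B,np.float32([[1,0,0],[0,1,-dy]]),(512,384),flags=cv2.INTER_CUBIC)[y0:y1,x0:x1]
        best.append((np.corrcoef(m.ravel(),A[y0:y1,x0:x1].ravel())[0,1],dy))
    return max(best)
for i in('6',k):print(i,lift(f'pics/s{i}.png'))
g=lambda i:cv2.cvtColor(i,6).astype(np.float32)[165:215,222:298]
print('head shift px',cv2.phaseCorrelate(g(cv2.imread('pics/w6.png')),g(w),cv2.createHanningWindow((76,50),cv2.CV_32F)))
E
python3 m.py 7
```

```text
time: 12.15
ee_pos: [0.5227, -0.0591, 0.1467]
tcp_rot: [-90.0, 0.0, 106.0]
wrist_force: [-14.6, -3.9, 6.0]
opening: 0.0199
tcp rel axis -0.09174469212826276 2.644286870521614e-06 0.14668999048776765 tip s 0.029255307871737232 push [-14.6208813   -3.90545987   5.97904458] -15.133360931762109
6 (np.float64(0.9710727314303591), np.float64(-0.5500000000000087))
7 (np.float64(0.9915805490278532), np.float64(-1.000000000000007))
head shift px ((0.05204260046343734, -0.3769665753805569), 0.8145050306320191)
```

```bash
python3 -m crank '[{"travel":[0,0,0],"rot":[0,0,0],"claw":-1},{"travel":[0,0,0],"rot":[0,0,0],"claw":-1},{"travel":[0,0,0],"rot":[0,0,0],"claw":-1},{"travel":[0,0,0],"rot":[0,0,0],"claw":-1},{"travel":[0,0,0],"rot":[0,0,0],"claw":-1}]' 120; python3 m.py 8; python3 - <<'E'
import cv2,numpy as np
from h import bot
k=lambda i,W,H:cv2.resize(i,(W,H),interpolation=cv2.INTER_CUBIC)
s=cv2.imread('pics/s8.png');t=bot.camera('top');cv2.imwrite('pics/t8.png',t)
cv2.imwrite('pics/c8.png',np.vstack([np.hstack([k(s[150:210,235:315],400,300),k(t[150:270,240:400],400,300)]),np.hstack([k(s,400,300),k(t,400,300)])]))
E
```

```text
time: 12.75
ee_pos: [0.5226, -0.0591, 0.1469]
tcp_rot: [-90.0, 0.0, 106.0]
wrist_force: [-3.9, 0.9, 5.0]
opening: 0.0201
tcp rel axis -0.0918079971384671 -2.2076833850460617e-05 0.14688223484057078 tip s 0.029192002861532895 push [-3.90309028  0.9209627   5.00941814] -3.525080048126669
6 (np.float64(0.9710727314303591), np.float64(-0.5500000000000087))
8 (np.float64(0.981743258938973), np.float64(-0.9000000000000075))
head shift px ((-0.008478523454144238, -0.18555908413133082), 0.8298229823112487)
```

View pics/c8.png

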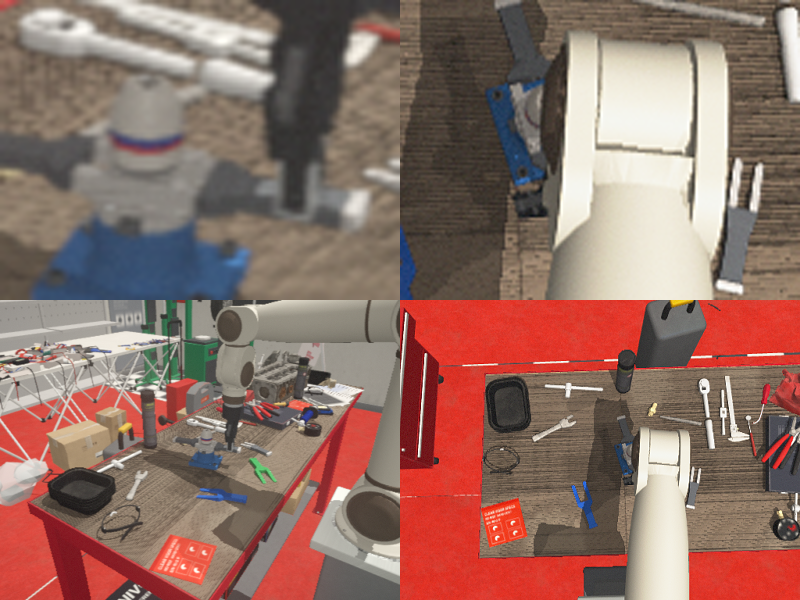

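The wedge is level under the rear wedge, the gripper is clear of the chuck, and everything else lies where it was. The lift measures about 2.8–3.1 mm, so I hand the job in.

```bash
python3 -c "
from workcell import bot
bot.job_done();o=bot.get_obs();print(o['time'],o['ee_pos'],o['wrist_force'],o['opening'])"
```

```text
the job is handed in; nothing more can be done
the job is handed in; nothing more can be done
```

The wide wedge is in under the rear wedge and the chuck is up by about 3 mm. The job is handed in with the gripper still holding the wedge by its shank. I used 12.75 s of robot time before the last picture and the hand-in.

- **What I did:** I gripped the left-hand grey fork. It measured about 41 mm between prong centres, which fits the 52 mm fork and not the narrow one. I lowered it lightly onto the flange, slid it in with a prong on each side of the neck, and pushed with about 15–17 N.
- **Lift:** In the scene camera the chuck had risen 0.9–1.0 px, about 2.8–3.1 mm. The wedge's travel agrees: the tip is about 29–30 mm past the axis, which is roughly 3 mm. Both are image and travel estimates, since there was no direct reading of the lift.
- **After easing off the push:** The push dropped to about 4 N, and the wedge and chuck held within measuring noise. That is the state I handed in.
- **Checks that disagreed:** An early image correlation showed no lift at all, but its patch took in background. A tighter patch on the chuck then gave about 1.75 mm at that point, as expected. The finger opening read 20–21 mm on a 24 mm shank, and the wedge slipped back about 0.5 mm in the grip. Some height cross-checks of the stand's base-plate corners were off by up to about 20 mm; I used the plate, screw and chuck positions that agreed within 2 mm.
- **Other objects:** In the last pictures the narrow wedge, the look-alikes and the other tools in view lie where they were, and the gripper stands clear of the chuck and rear wedge.

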